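Seat the vial rack cover, then hold the index plunger out

ROBOT

A 6-joint arm with a two-finger parallel gripper is mounted at the origin on the work surface. World frame = base frame: x ahead of the robot, y to its left, z up, the work surface at z = 0. Lengths are in m, angles in rad, forces in N, time in s.
With the tool pointing down it reaches from about 0.275 to 0.825 m from the base axis. Payload 4.9 kg.
Tool frame: the origin (TCP) lies midway between the tips of the shut fingers; the grasp point (between the pads) lies 19 mm behind it (bot.grip_depth is the distance from the TCP to the grasp point, in m); z points along the fingers, y is the line along which they close (so a half turn about z gives the same grasp; the last joint's range is limited). The gripper opens to 85 mm and grips with 20 to 120 N. Pads are 22 mm wide; open, the fingers measure 114 mm over their backs; the gripper's body (76 mm by 85 mm) begins 54 mm behind the grasp point. The pads swing forward as they close: fully open they stand 13 mm farther back than shut.
Start: joints at [1.013, 0.326, -0.193, 1.052, 0, 1.437], TCP at [0.226, 0.501, 0.231] pointing down, gripper open.
Joint ranges: [-2.65, 2.65], [-0.97, 1.79], [-1.3, 1.35], [-1.93, 2.1], [-1.47, 1.37], [-3.14, 3.14]. Speed limits (rad/s): [2.57, 2.57, 3.14, 3.14, 3.14, 3.14].

INTERFACE

Orientations are given as a unit quaternion [w, x, y, z].
In Python, from cell import bot gives the robot as it stands. Calls block until the motion is done:
- bot.move_pose(position, orientation): joint-space move of the TCP to a pose.
- bot.move_linear(position, speed=0.15, rotation=None, until_force=None): straight line of the TCP; rotation=None keeps the orientation; speed is the mean speed in m/s. With until_force (N) it stops when the force on the tool has changed by that much, and returns True; else False.
- bot.goto_joints(angles): joint-space move.
- bot.set_gripper(opening, grasp_force=None): opening from 0.0 (shut) to 1.0 (fully open); grasp_force is the grip in N (None keeps the last); returns when the fingers have stopped.
- bot.wait(seconds).
- bot.solve_ik(position, orientation): joint angles nearest the present ones, or None.
- bot.camera(name): name is "scene" or "top"; returns the picture (384x512x3 uint8, red, green, blue); there is no depth.
- bot.calibration(name): a dict with "mtx" (3x3 intrinsics, pixels), "k1" (the pictures are not rectified: a ray, as slopes to the right and down, at radius r is drawn at 1 + k1 r^2 times it, then the intrinsics apply), "extrinsics" (4x4, takes a point from world to camera coordinates). Camera axes: x right, y down, z forward; pixel columns grow to the right and rows downward; lengths in m; the calibration is good to about 2 mm. A picture is of the moment at which its call begins. calibration takes no time and is no camera call.
A pose or a line that the arm cannot do raises bot.PlanningError and nothing moves.
- bot.close_job(): hands the job in; it is judged then, once.
Trained networks look in the newest picture that a camera, given by its name, has taken for a name from the list of things; names that differ only in an ending like _2 or _b are one class to them, and where a whole thing is asked for, a point or a joint stands for the part that bears it (a point fixed in the world has none). Each returns a list of dicts, best first, with "confidence" (0 to 1); they miss things now and then, are a little off and sometimes report something else, mostly with a low value. They report only what shows in the picture. A call takes as long as a camera call.
- bot.search_frame(camera, thing): "bbox" ([left, top, width, height] in pixels, round what is visible of it).
Readings, each from a call of its own:
- bot.read_clock(): time.
- bot.read_joint_positions(): joint angles.
- bot.read_joint_vel(): joint speeds.
- bot.read_joint_efforts(): joint torques, N m.
- bot.read_position(): TCP position.
- bot.read_tool_rot(): TCP orientation.
- bot.read_ft_force(): force on the tool from outside, world axes, zero at the start.
- bot.read_moment(): the same for the moment, N m.
- bot.read_gripper_width(): opening from 0.0 (shut) to 1.0 (fully open).
- bot.read_finger_force(): force on a finger pad.
Only numpy, scipy, OpenCV 4.12 (cv2) and the standard library are available. Lean on these libraries where they do the work, as an engineer would, in place of code of your own. Each camera call takes 0.05 s, during which the arm holds its last target. There are 200 camera calls.

TASK

The white cover plate of the vial rack on the sample shuttle sits crooked, one end perched on its spring catch: press that end down past the catch until the plate lies level in its recess. Then take the black knob of the index plunger on the bridge at the shuttle's other end, pull it straight up as far as it goes and keep holding it there, pin clear of its hole, so that I can slide the rack along: finish while still gripping and holding it up, with the cover still level. Leave the other things on the bench where they are.

Things in the scene. Friction and masses are not known exactly. Their poses are not given: they have to be found in the camera images.
- shuttle: the sample shuttle, fixed to the bench: a grey rail base 120 mm (its x) by 350 mm (its y), 20 mm high. Origin: centre of the underside; z up. On its -y half stands an aluminium vial rack, 100 x 150 mm, rim 70 mm above the bench; on its +y half a flat tongue with a row of index holes runs under a dark steel bridge that carries the plunger
- recess (a point): centre of the floor of the recess in the rack's top, 62 mm above the bench, at y = -55 mm on the shuttle. The recess, for the cover plate, is 86.5 mm (x) by 131.5 mm (y) and 8 mm deep
- catch_nose (a point): inner face of the steel spring catch at the recess's -y end, at rest: a rounded nose 38 mm wide between steel lugs (56 mm wide over all, 84 mm above the bench). It juts 3.5 mm into the recess and springs back along -y when pushed; nose and lugs lie beyond y = -117 mm on the shuttle
- cover: loose white plastic plate 85 (x) x 130 (y) x 8 mm, about 90 g. Origin: centre of its underside. At first its +y end is in the recess and its -y end rests on the catch, underside there about 16 mm above the recess floor (tilt 0.12 rad). Pressed down at the -y end with about 4 to 5 N it slips past the catch and stays down, its top flush with the rim, 70 mm above the bench
- pressed_end (a point): point fixed to the shuttle: where the top of the seated cover will be, on its centre line, 22 mm in from its -y edge, 70 mm above the bench. Press straight down here; before seating the cover's top is about 13 mm higher at this point
- knob (a point): centre of the plunger's knob, a black upright cylinder 26 mm across, 24 mm tall, rims rounded, on a 12 mm stem; moves with the plunger. At rest it is 104 mm above the bench (knob from 92 to 116 mm). The bridge below it is 98 mm (shuttle's x) by 34 mm, its top at 70 mm, with a 22 mm wide collar up to 74 mm
- pin_tip (a point): lower tip of the plunger's 10 mm pin; at rest it is 8 mm down in the seat hole
- seat_hole (a point): mouth of the hole in the tongue under the plunger, 34 mm above the bench; fixed to the shuttle
- plunger (a joint): lift of the plunger, m: 0 seated, 0.018 fully pulled up (hard stop). Moves straight up; a spring pulls it back with about 4 N when seated and 10 N fully up; it drops back if let go
- jar: bystander: small clear jar with an aluminium lid, 56 mm across, 65 mm tall, beside the shuttle; origin: centre of its underside
- dish: bystander: clear flat round dish, 70 mm across, 14 mm tall, beside the shuttle; origin: centre of its underside
- vial: bystander: small brown vial with white cap, 24 mm across, 45 mm tall, standing beside the vial rack; origin: centre of its underside
- amber: bystander: brown glass bottle with a white cap, 80 mm across, 170 mm tall, to one side; origin: centre of its underside
- beaker: bystander: empty glass beaker, 72 mm across, 90 mm tall, to one side; origin: centre of its underside
- carton: bystander: cardboard carton, 120 x 100 x 60 mm, to one side; origin: centre of its underside
- spatula: bystander: spatula about 190 mm long lying on the bench, to one side

How it is judged:
On the way, in this order (a step that is already met when the one before it is completed fails the run):
1. the cover plate lies level in its recess (angle between cover's own z axis and vertical below 0.035 rad and z of cover in the frame of shuttle between 0.059 and 0.0645 m and y of cover in the frame of shuttle between -0.06 and -0.05 m and x of cover in the frame of shuttle between -0.005 and 0.005 m), for 0.2 s.
2. the plunger is pulled fully up by the fingers (value of joint plunger above 0.0155 m and contact force between the fingers and plunger above 3 N), for 0.2 s.
At the end, for the whole second after the job is handed in: The program ends holding: the plunger is raised at least 15.5 mm of its 18 mm by the fingers (contact force over 3 N), its pin tip over 6 mm above the hole, and the cover lies in its recess, tilted less than 0.035 rad (2 degrees) and within 2.5 mm of the recess floor (all of step 1 and all of step 2 and z of pin_tip in the frame of seat_hole above 0.006 m); the arm keeps its last pose, push and grip.
It fails at once if a bystander was moved by more than 30 mm (distance of any of jar, dish, vial, amber, beaker, carton, spatula from where it was at the start of the episode above 0.03 m).
It also fails if it takes over 38 s, if anything falls off the work surface, if the arm or the gripper's body presses on something with over 40 N, if the wrist force passes 120 N, or if a joint passes its speed limit or range.

## Working session

There is one attempt and no reset: what is moved stays moved. The work goes in short steps, each a Python script; the robot and the scene stay as the last script left them, time stands still between calls to the robot, and variables do not carry over. Pictures are saved under pics/ and viewed, at most 10 in all, crops included, and the job is handed in when it is done.

```bash
mkdir -p pics; python3 - <<'E'
from cell import bot
import cv2,numpy as np
for c in ("scene","top"):
    im=bot.camera(c); cv2.imwrite(f"pics/{c}0.png",im[:,:,::-1])
    k=bot.calibration(c); print(c,k["mtx"].round(1).tolist(),k["k1"],k["extrinsics"].round(3).tolist())
    for t in ("shuttle","cover","knob","catch_nose","jar","dish","vial","amber","beaker","carton"):
        r=bot.search_frame(c,t); print(t,[(np.round(d["bbox"],1).tolist(),round(d["confidence"],2)) for d in r[:2]])
print(bot.read_tool_rot(),bot.read_clock())
E
```

```text
scene [[432.0, 0.0, 256.9], [0.0, 432.0, 191.1], [0.0, 0.0, 1.0]] -0.07707622396616133 [[-0.838, 0.546, -0.009, 0.443], [0.326, 0.486, -0.811, -0.107], [-0.438, -0.682, -0.585, 1.525], [0.0, 0.0, 0.0, 1.0]]
shuttle [([207.2, 167.7, 69.5, 97.5], 0.74)]
cover [([212.7, 169.5, 39.2, 35.3], 0.76)]
knob [([221.0, 133.1, 31.3, 29.2], 0.58), ([246.7, 210.9, 7.8, 14.2], 0.41)]
catch_nose [([207.4, 165.4, 69.6, 97.7], 0.77)]
jar [([193.2, 205.8, 18.1, 26.3], 0.74), ([206.4, 168.7, 72.2, 95.7], 0.36)]
dish [([268.2, 215.3, 25.1, 13.3], 0.81), ([205.7, 169.1, 69.6, 95.8], 0.53)]
vial []
amber [([280.8, 267.0, 38.2, 73.6], 0.76)]
beaker [([357.7, 252.3, 37.2, 47.1], 0.58), ([242.5, 207.4, 9.8, 28.9], 0.56)]
carton [([156.9, 138.2, 42.6, 31.9], 0.86)]
top [[363.5, 0.0, 256.5], [0.0, 363.5, 199.0], [0.0, 0.0, 1.0]] 0.03515053789024512 [[0.024, -0.999, 0.027, -0.035], [-0.995, -0.026, -0.093, 0.55], [0.094, -0.025, -0.995, 1.154], [0.0, 0.0, 0.0, 1.0]]
shuttle [([193.3, 151.2, 114.0, 69.9], 0.61)]
cover [([241.9, 171.4, 50.0, 37.5], 0.79)]
knob []
catch_nose [([196.6, 153.9, 112.0, 65.9], 0.79)]
jar [([256.4, 141.8, 10.6, 21.1], 0.49)]
dish [([214.4, 208.9, 25.2, 17.5], 0.94)]
vial [([270.1, 219.1, 4.7, 7.6], 0.58)]
amber [([107.8, 140.6, 39.0, 29.5], 0.69)]
beaker [([102.8, 211.2, 32.1, 22.8], 0.56)]
carton [([351.7, 163.5, 37.5, 45.4], 0.98)]
[-2.37097237e-06  2.10315107e-01  9.77633651e-01  1.65868897e-05] 1.1
```

View pics/top0.png

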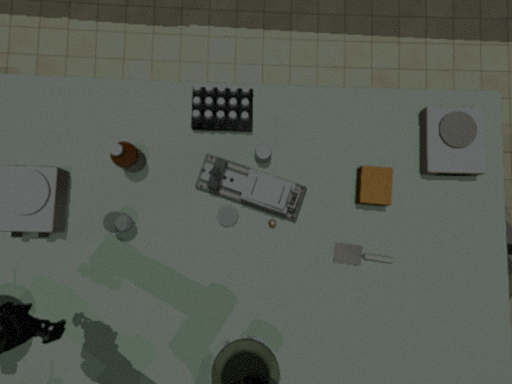

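View pics/scene0.png

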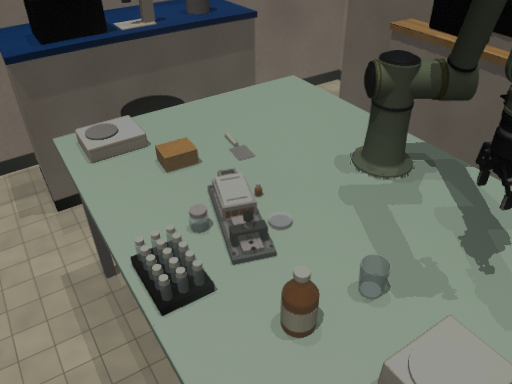

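The top view shows the shuttle running from about (200,170) (bridge and knob at about 216,175) to (300,200) (catch at about 293,200). In the scene view, the knob is at about (248,215) and the catch end at about (228,178). I'll zoom in for exact corners.

```bash
python3 - <<'E'
import cv2,numpy as np
a=cv2.imread("pics/top0.png")[148:226,190:312]; b=cv2.imread("pics/scene0.png")[160:265,195:300]
f=lambda i,s:np.clip(cv2.resize(i,None,fx=s,fy=s,interpolation=cv2.INTER_CUBIC)*1.5,0,255).astype(np.uint8)
cv2.imwrite("pics/topz.png",f(a,6.5));cv2.imwrite("pics/scz.png",f(b,5.7))
E
```

```text
(no output)
```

View pics/topz.png

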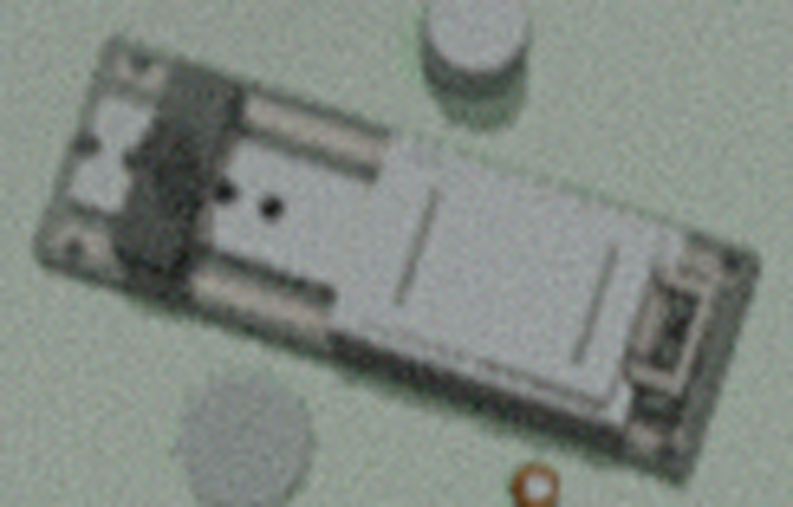

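View pics/scz.png

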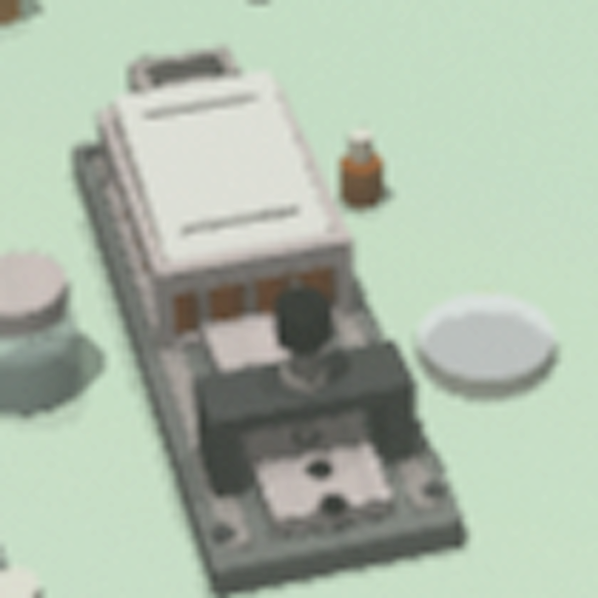

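Base corners, rack rim corners and the knob are clear in both crops. I'll fit the shuttle pose from them, with the knob's y as an unknown.

```bash
cat > fit.py <<'E'
from cell import bot
import numpy as np
from scipy.optimize import least_squares
def project(c,P):
    k=bot.calibration(c);E=k["extrinsics"];q=np.atleast_2d(P)@E[:3,:3].T+E[:3,3]
    s=q[:,:2]/q[:,2:];s=s*(1+k["k1"]*(s**2).sum(1,keepdims=True))
    return s@k["mtx"][:2,:2].T+k["mtx"][:2,2]
T=[((110,38),60,175,20),((38,262),-60,175,20),((690,485),-60,-175,20),((762,262),60,-175,20),
   ((400,130),50,20,70),((335,320),-50,20,70),((620,425),-50,-130,70),((690,235),50,-130,70)]
S=[((465,528),-60,175,20),((213,573),60,175,20),((75,150),60,-175,20),((303,320),0,None,104)]
def world(p,L):
    x,y,a=p[:3];c,s=np.cos(a),np.sin(a);L=np.asarray(L,float)
    return np.column_stack([x+c*L[:,0]-s*L[:,1],y+s*L[:,0]+c*L[:,1],L[:,2]])
def res(p):
    out=[]
    for cam,D,sc,off in(("top",T,6.5,(190,148)),("scene",S,5.7,(195,160))):
        L=[[d[1]/1e3,(p[3] if d[2] is None else d[2]/1e3),d[3]/1e3] for d in D]
        px=(np.array([d[0] for d in D])+.5)/sc-.5+off
        out.append(project(cam,world(p,L))-px)
    return np.vstack(out)
if __name__=="__main__":
    r=least_squares(lambda p:res(p).ravel(),[.4,0,-.3,.12],loss="soft_l1")
    print(r.x.round(4));print(res(r.x).round(1).tolist());np.save("pose.npy",r.x)
    p=r.x
    print("press,knob",world(p,[[0,-.098,.07],[0,p[3],.104]]).round(4).tolist())
    for d in(("top",(270.1+2.3,219.1+3.8)),):pass
E
python3 fit.py
```

```text
[ 0.5909 -0.0028 -0.3088  0.1141]
[[0.2, -1.1], [-1.2, -1.3], [0.1, -0.4], [0.6, -0.7], [-0.7, 0.3], [-1.2, 0.9], [0.4, 0.5], [-0.2, -0.2], [0.3, -1.6], [-0.1, -0.5], [-0.0, -1.4], [0.1, -0.0]]
press,knob [[0.5611, -0.0961, 0.07], [0.6255, 0.1059, 0.104]]
```

```bash
cat > util.py <<'E'
from cell import bot
import numpy as np
from fit import world,project
p=np.load("pose.npy")
def quat(phi): a=(phi+np.pi/2)/2; return [0,float(np.cos(a)),float(np.sin(a)),0]
PH=p[2]
E
python3 - <<'E'
from util import *
P=world(p,[[0,-.098,.16]])[0]
best=None
for f in(PH,PH+np.pi):
    j=bot.solve_ik(P,quat(f)); print(f,j)
    if j is not None and (best is None or abs(j[5])<abs(best[1][5])): best=(f,j)
q=quat(best[0]); open("phi.txt","w").write(str(best[0]))
bot.set_gripper(0.0)
bot.move_pose(P,q)
print("f0",bot.read_ft_force())
bot.move_linear(P-[0,0,.06],speed=.08,until_force=3); print(bot.read_position())
hit=bot.move_linear(np.r_[P[:2],.067],speed=.02,until_force=14)
print(hit,bot.read_position(),bot.read_ft_force(),bot.read_clock())
import cv2
im=bot.camera("scene"); cv2.imwrite("pics/press.png",cv2.resize(im[140:260,180:300,::-1],None,fx=5,fy=5,interpolation=cv2.INTER_CUBIC))
E
```

```text
-0.3088220557195072 [-0.29932727  0.41725171 -0.24869451  0.90485011  0.          1.58029111]
2.8327705978702857 [-0.29932727  0.41725171 -0.24869451  0.90485011  0.         -1.56130154]
f0 [ 0.4051701  -0.36231331  0.50956123]
[ 0.56144756 -0.0962081   0.1003675 ]
True [ 0.56101535 -0.09602321  0.07008617] [-0.62652222  0.49530146  4.43211266] 6.6583
```

View pics/press.png

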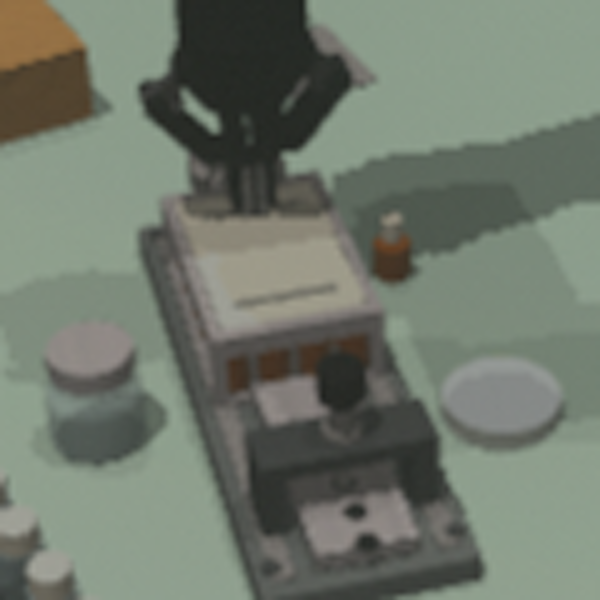

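The fingertips are on the plate with the TCP at z = 0.070, so the cover looks seated. The knob is at scene pixel (248.6, 215.6), which agrees with the fit. I'll press once more to be sure, then go above the knob with the fingers open and check.

```bash
python3 - <<'E'
from util import *
import cv2
q=quat(float(open("phi.txt").read()))
P=world(p,[[0,-.098,.0]])[0]; K=world(p,[[0,p[3],0]])[0]
print(bot.move_linear(np.r_[P[:2],.066],speed=.02,until_force=10),bot.read_position(),bot.read_ft_force())
bot.move_linear(np.r_[P[:2],.17],speed=.15)
bot.move_linear(np.r_[K[:2],.17],speed=.15)
bot.set_gripper(.75)
a=bot.camera("scene");b=bot.camera("top")
f=lambda i:cv2.resize(np.ascontiguousarray(i[:,:,::-1]),(400,400),interpolation=cv2.INTER_CUBIC)
cv2.imwrite("pics/above.png",np.hstack([f(a[150:250,190:290]),f(b[145:225,230:310])]))
print(bot.read_clock(),bot.read_position())
E
```

```text
True [ 0.56099256 -0.09600067  0.07006706] [-1.96378109  0.62616131  6.60490978]
10.025 [0.62553477 0.10596565 0.16998473]
```

View pics/above.png

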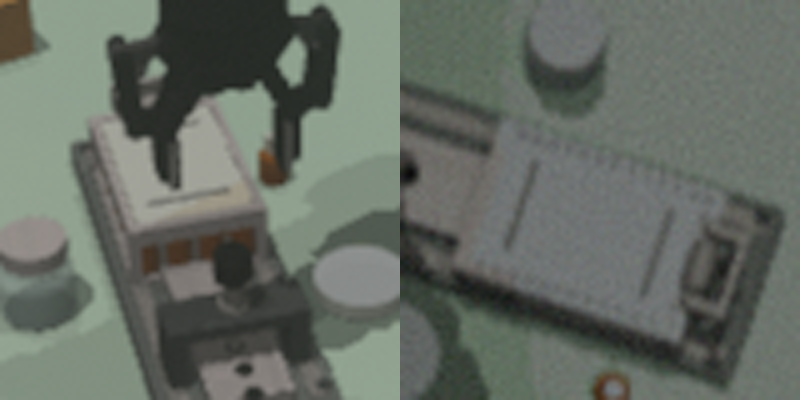

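The cover now lies flush and the catch nose is visible over its end (right half, about 700,280). The fingertips at about (172,185) and (285,172) straddle the knob's column at x≈233. I'll descend and grip gently first.

```bash
python3 - <<'E'
from util import *
import cv2
K=world(p,[[0,p[3],0]])[0]
print(bot.move_linear(np.r_[K[:2],.086],speed=.08,until_force=8))
f0=bot.read_ft_force(); bot.set_gripper(0.0,20); bot.wait(.2)
print(bot.read_position(),f0.round(1),bot.read_ft_force().round(1),bot.read_gripper_width()*85,bot.read_finger_force(),bot.read_clock())
a=bot.camera("scene")
cv2.imwrite("pics/grip.png",cv2.resize(np.ascontiguousarray(a[160:260,200:300,::-1]),(500,500),interpolation=cv2.INTER_CUBIC))
E
```

```text
False
[0.62495719 0.10624871 0.08656779] [ 0.3  0.4 -0.2] [-4.2  1.2  5.4] 24.86990868611879 19.920078510185704 11.85
```

View pics/grip.png

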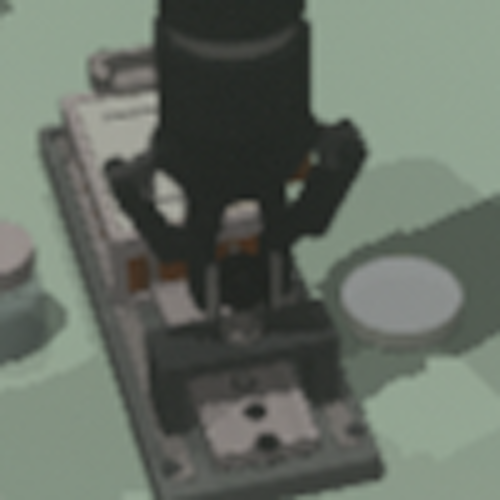

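The fingers hold the knob at (240,280), on either side and above the collar. I'll firm the grip and pull up to the stop.

```bash
python3 - <<'E'
from util import *
import cv2
bot.set_gripper(0.0,80)
P=bot.read_position(); f0=bot.read_ft_force()
h=bot.move_linear(P+[0,0,.022],speed=.03,until_force=30)
bot.wait(.4)
print(h,(bot.read_position()-P).round(4),f0.round(1),bot.read_ft_force().round(1),bot.read_gripper_width()*85,bot.read_finger_force(),bot.read_clock())
a=bot.camera("scene")
cv2.imwrite("pics/up.png",cv2.resize(np.ascontiguousarray(a[160:260,200:300,::-1]),(500,500),interpolation=cv2.INTER_CUBIC))
E
```

```text
True [-0.0002 -0.      0.0161] [-4.7  0.6  6.9] [  5.8   1.  -10.2] 23.107547822546366 84.48122078552842 13.1667
```

View pics/up.png

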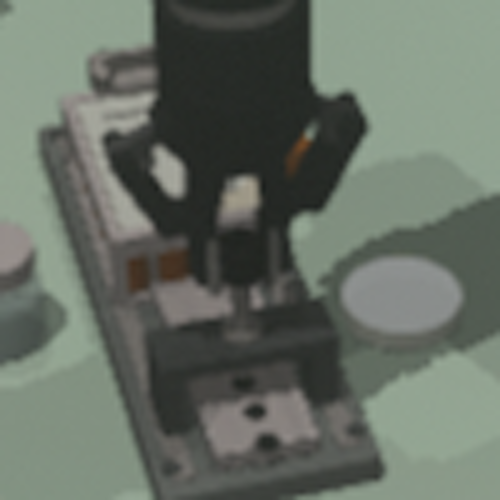

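The knob is raised and the stem shows at (240,310). I'm not sure it has reached the stop, so I'll pull gently further.

```bash
python3 - <<'E'
from util import *
P=bot.read_position()
for i in range(1,5):
    h=bot.move_linear(P+[0,0,.001*i],speed=.01,until_force=30); bot.wait(.2)
    F=bot.read_ft_force()
    print(h,(bot.read_position()-P).round(4),F.round(1),bot.read_gripper_width()*85,bot.read_finger_force(),bot.read_clock())
    if F[2]<-25: break
E
```

```text
False [-0.     -0.      0.0009] [  2.2   1.7 -10.5] 23.273537808000366 84.4496452761814 13.8083
False [ 0.    -0.     0.002] [  3.4   1.3 -10.6] 23.196675173188662 84.29169456940144 14.2583
False [-0.0001 -0.      0.0021] [  5.8   1.7 -16.3] 23.16657708020309 83.71950685512275 14.7083
False [-0.0001 -0.      0.0022] [  7.3   1.7 -22.5] 22.825396641569995 83.14325289800763 15.1583
```

The rise stopped at 18.2 mm and the pull climbs to 22 N, so the plunger is at its hard stop. I'll check that it holds steady, then hand in.

```bash
python3 - <<'E'
from util import *
bot.wait(.6); F=bot.read_ft_force(); print(bot.read_position().round(4),F.round(1),bot.read_finger_force())
if F[2]<-9: print(bot.close_job())
E
```

```text
[0.6247 0.1062 0.1051] [  7.8   2.5 -21.3] 83.14459831919521
the job is handed in; nothing more can be done
None
```

The cover plate is pressed level past its catch, and the gripper is still holding the plunger knob up at its hard stop after about 18 mm of lift; the job is handed in, but no verdict came back.

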